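# Twist-test the ballast jars and set the stripped one aside

## Robot

A 6-joint arm with a two-finger parallel gripper is mounted at the origin on the work surface; the furniture and walls round the work are solid. World frame = base frame: x ahead of the robot, y to its left, z up, the work surface at z = 0. Lengths are in m, angles in rad, forces in N, time in s.
With the tool pointing down it reaches from about 0.375 to 0.9 m from the base axis. Payload 3.1 kg.
Tool frame: the origin (TCP) lies between the finger pads; the fingertips stand 19 mm ahead of it and the grasp point (between the pads) is the TCP; z points along the fingers, y is the direction in which the jaws open and shut (so a half turn about z gives the same grasp; the last joint's range is limited). The gripper opens to 87 mm and grips with 3 to 60 N. Pads are 19 mm wide; open, the fingers measure 117 mm over their backs; the gripper's body (75 mm by 190 mm) begins 51 mm behind the grasp point.
Start: joints at [1, 0.527, 1.433, -0, 1.181, -0.178], TCP at [0.239, 0.578, 0.242] pointing down, gripper open.
Joint ranges: [-3.08, 3.08], [-0.75, 2.2], [0.22, 2.44], [-1.43, 4.57], [0, 2.65], [-2.85, 2.85]. Speed limits (rad/s): [2.79, 2.79, 3.14, 3.14, 3.14, 3.14].

## Interface

Orientations are given as a unit quaternion [x, y, z, w].
In Python, from rig import robot gives the robot as it stands.
- The arm moves only by the tool apply_moves, never from a script. Its argument "series" is a list of rows, each a list of 7 numbers: the shift along the tool's x, y, z in cm, then the turn, a rotation vector about the tool's x, y, z in degrees, then the opening, from 0 (shut) to 1 (fully open). In form: [[dx, dy, dz, rx, ry, rz, grip], ...]. A call has 1 to 5 rows; each row is the pose to reach, as a shift and turn from the pose commanded when the call began, along the tool's axes at that moment; what a row does not reach only later rows make up. A row lasts 1/12 s, in which the tool goes at most 41.7 mm and 7.16 degrees, less where a joint would pass 70% of its speed; a pose out of reach is approached as far as the arm can. A call with a gripper value outside its range is refused whole. The fingers move at their own pace and stop on an object; "newtons" is the grip in N (left out, the last holds). Time passes only in rows, so rows that repeat a pose let the fingers close. It gives the time, the measured TCP pose, the force and the opening at its end, in the units of the state.
- robot.get_obs(): the state, without advancing time (a new reading comes with each control period).
- robot.camera(name): name is "scene" or "top"; returns the picture (400x640x3 uint8, red, green, blue); there is no depth.
- robot.camera_params(name): a dict with "mtx" (3x3 intrinsics, pixels), "origin" and "rotation" of the camera in the world. Camera axes: x right, y down, z forward; pixel columns grow to the right and rows downward; lengths in m; the calibration is good to about 2 mm. A picture is of the moment at which its call begins. camera_params takes no time and is no camera call.
- robot.hand_in(): hands the job in, once; it reports no verdict.
The state is a dict: "time": time; "q": joint angles; "joint_velocities": joint speeds; "joint_torque": joint torques, N m; "position": TCP position; "tool_rot": TCP orientation; "ft_force": force on the tool from outside, world axes, zero at the start; "moment": the same for the moment, N m; "grip_width": finger opening in m.
Only numpy, scipy, OpenCV 4.12 (cv2) and the standard library are available. Lean on these libraries where they do the work, as an engineer would, in place of code of your own. Each camera call takes 0.05 s, during which the arm holds its last target. There are 200 camera calls.

## Task

Test the cap of each of the three square jars in the wooden rack by gently turning its bar clockwise: a sound cap comes up firm with its bar square across the jar, and that jar stays in its bay with the bar left square; one cap is stripped and its bar swings on easily, well past square. Having found it so in the rack, leave its bar well past square, set that jar upright in the shallow plywood tray without dropping it, and let go. Leave everything else on the table undisturbed.

Things in the scene. Friction and masses are not known exactly. Their poses are not given: they have to be found in the camera images.
- jar_a: Square jar in one bay of the rack (which bay changes); all 3 look alike, only twisting tells a sound cap from a stripped one. Body 52x52 mm, 56 high; 0.55 to 0.9 kg. Round cap 44 mm across at 56 to 62 mm, on it a bar 52 mm long, 10 thick, at 63 to 78 mm height, centred on the jar. Origin: centre of underside, z up; at the start x and y are along the rack's axes.
- jar_b: Square jar in one bay of the rack (which bay changes); all 3 look alike, only twisting tells a sound cap from a stripped one. Body 52x52 mm, 56 high; 0.55 to 0.9 kg. Round cap 44 mm across at 56 to 62 mm, on it a bar 52 mm long, 10 thick, at 63 to 78 mm height, centred on the jar. Origin: centre of underside, z up; at the start x and y are along the rack's axes.
- jar_c: Square jar in one bay of the rack (which bay changes); all 3 look alike, only twisting tells a sound cap from a stripped one. Body 52x52 mm, 56 high; 0.55 to 0.9 kg. Round cap 44 mm across at 56 to 62 mm, on it a bar 52 mm long, 10 thick, at 63 to 78 mm height, centred on the jar. Origin: centre of underside, z up; at the start x and y are along the rack's axes.
- cap_a (a joint): Cap of jar_a turning on the jar's vertical axis, rad. 0: bar along jar y (square). Grows clockwise from above (bar's +y end moves to +x, towards the rack's rear). Starts -0.55 to -0.25; limit -0.9. Takes 0.03 N m, stays where left. A sound cap comes up against a firm stop at 0 (it gives under 0.03 rad); a stripped one turns on freely to 3.0.
- cap_b (a joint): Cap of jar_b turning on the jar's vertical axis, rad. 0: bar along jar y (square). Grows clockwise from above (bar's +y end moves to +x, towards the rack's rear). Starts -0.55 to -0.25; limit -0.9. Takes 0.03 N m, stays where left. A sound cap comes up against a firm stop at 0 (it gives under 0.03 rad); a stripped one turns on freely to 3.0.
- cap_c (a joint): Cap of jar_c turning on the jar's vertical axis, rad. 0: bar along jar y (square). Grows clockwise from above (bar's +y end moves to +x, towards the rack's rear). Starts -0.55 to -0.25; limit -0.9. Takes 0.03 N m, stays where left. A sound cap comes up against a firm stop at 0 (it gives under 0.03 rad); a stripped one turns on freely to 3.0.
- rack: Fixed wooden rack, no floor. Origin: on the table, centre of middle bay; x to the rear, z up. 3 bays 84 mm apart along y, each 56 mm wide, open at front (-x) and top, jars at x=0. Side rails 20 mm high, x -20 to 28 mm. At x 28 to 38 mm: posts 56 mm high behind each jar's rear corners, with a 40 mm gap between them crossed only by a 12 mm high strip. A jar pushed to +x leans on the posts.
- tray: Fixed shallow plywood tray for rework, 120x120 mm outside, 14 mm high, walls 4 mm, floor about 4 mm thick, empty. Origin: centre of its underside, z up.
- glue_bottle: Bystander: small glue bottle, 30x30x61 mm, standing; origin at the centre of its underside.
- paint_pot_4: Bystander: round paint pot, 38 mm across, 42 high; origin at the centre of its underside.
- sanding_block: Bystander: brown sanding block, 28x70x16 mm, lying; origin at the centre of its underside.
- spray_can: Bystander: small spray can, 43 mm across, 121 high, standing; origin at the centre of its underside.
Mind the look-alikes: they are no part of the job. Leave any orange look-alike of the jar_c alone.

How it is judged:
By the outcome, as a careful person would: the job done as asked, in the order asked, and still so for the second after the job is handed in, with the robot touching nothing.
It also fails if it takes over 53 s, if anything falls off the work surface, if the arm or the gripper's body presses on something with over 40 N, if the wrist force passes 120 N, or if a joint passes its speed limit or range.

## Working session

There is one attempt and no reset: what is moved stays moved. The work goes in short steps, Python scripts to look and compute and a tool call to move; the robot and the scene stay as the last step left them, time stands still between calls to the robot, and variables do not carry over. Pictures are saved under pics/ and viewed, about 8 in all and at most 12, crops included, and the job is handed in when it is done.

Besides the shell and the picture viewer there is one more tool, called after ">>>" as name(argument=value, ...), one argument or row to a line, values as JSON. apply_moves: Moves the arm, as the interface text tells. Its arguments: {"type":"object","properties":{"series":{"type":"array"},"newtons":{"type":"number"}},"required":["series"]}

```bash
mkdir -p pics; ls; python3 - <<'E'
from rig import robot
import cv2
for n in("scene","top"):
    im=robot.camera(n); cv2.imwrite(f"pics/{n}0.png",im[:,:,::-1])
    p=robot.camera_params(n); print(n,p)
print(robot.get_obs())
E
```

```text
pics
scene {'mtx': array([[367.01002741,   0.        , 313.84874411],
       [  0.        , 367.01002741, 196.3573033 ],
       [  0.        ,   0.        ,   1.        ]]), 'origin': array([ 0.8020232 , -0.83623249,  0.71615834]), 'rotation': array([ 0.87921323,  0.15442805, -0.07971858, -0.44360008])}
top {'mtx': array([[445.79973068,   0.        , 323.06556871],
       [  0.        , 445.79973068, 208.8359113 ],
       [  0.        ,   0.        ,   1.        ]]), 'origin': array([ 0.28732673, -0.01272503,  1.09140739]), 'rotation': array([ 0.72096098, -0.68507875,  0.07329746, -0.07422844])}
{'time': 0.1, 'q': array([ 1.00052607e+00,  5.28369397e-01,  1.43376069e+00, -1.16462463e-05,
        1.18142015e+00, -1.78492548e-01]), 'joint_velocities': array([-7.30539786e-05, -2.12825470e-03, -2.16342460e-03,  1.10705919e-03,
       -5.16980788e-04,  7.36604380e-04]), 'joint_torque': array([-1.77476732e-04, -4.40982485e+01, -1.77150267e+01,  6.34399289e-02,
        5.34471392e-02, -5.67817528e-05]), 'position': array([0.23827526, 0.57712478, 0.24067609]), 'tool_rot': array([ 1.94636202e-01,  9.80875013e-01, -9.12964344e-04, -3.52929093e-04]), 'ft_force': array([0.06639974, 0.03260463, 0.20334221]), 'moment': array([ 0.01455996, -0.03238925, -0.08365696]), 'grip_width': 0.0871582738578296}
```

View pics/scene0.png

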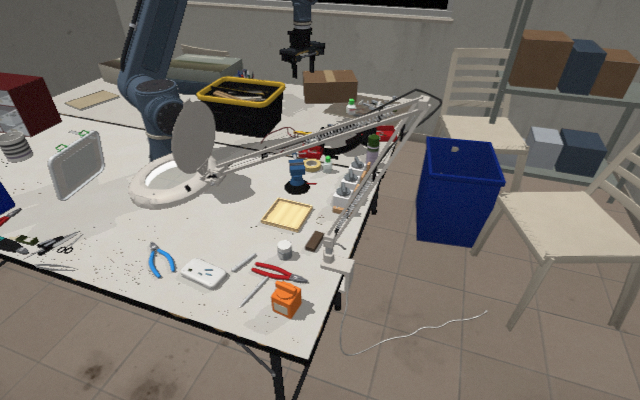

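View pics/top0.png

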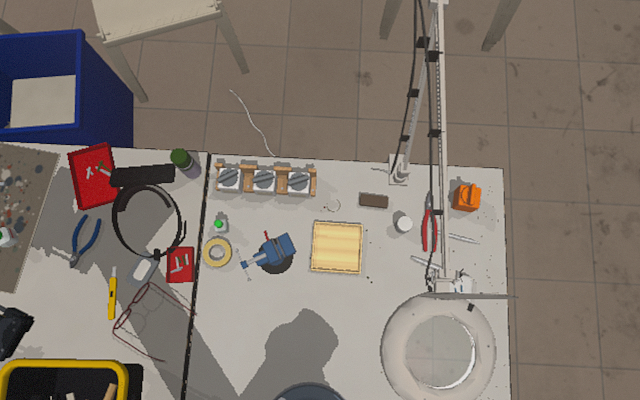

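```bash
cat > h.py <<'E'
import numpy as np, cv2
from scipy.spatial.transform import Rotation as R
from rig import robot
P={n:robot.camera_params(n) for n in("scene","top")}
def ray(n,uv):
    p=P[n]; d=np.linalg.inv(p["mtx"])@[uv[0],uv[1],1.]
    return p["origin"],R.from_quat(p["rotation"]).apply(d)
def plane(n,uv,z):
    o,d=ray(n,uv); return o+d*(z-o[2])/d[2]
def proj(n,X):
    p=P[n]; c=R.from_quat(p["rotation"]).inv().apply(np.asarray(X,float)-p["origin"]); c=p["mtx"]@c; return c[:2]/c[2]
def tri(a,b):
    (o,d),(q,e)=ray("top",a),ray("scene",b)
    s=np.linalg.lstsq(np.c_[d,-e],q-o,rcond=None)[0]
    x,y=o+d*s[0],q+e*s[1]; return (x+y)/2,np.linalg.norm(x-y)
E
python3 - <<'E'
from h import *
t=cv2.imread("pics/top0.png");s=cv2.imread("pics/scene0.png")
a=cv2.resize(t[150:210,205:325],(780,390),interpolation=cv2.INTER_CUBIC)
b=cv2.resize(s[145:217,320:400],None,fx=5,fy=5,interpolation=cv2.INTER_CUBIC)[:, :390]
c=cv2.resize(s[190:255,255:333],None,fx=5,fy=5,interpolation=cv2.INTER_CUBIC)[:325,:390]
o=np.zeros((390+205,780,3),np.uint8)
cv2.imwrite("pics/c1.png",a)
o=np.zeros((360,780,3),np.uint8);o[:360,:390]=b;o[:325,390:]=c
cv2.imwrite("pics/c2.png",o)
for n,uv in dict(tray=(337,247),j1=(228,176),j2=(263,178),j3=(299,179),sand=(373,200),paint=(404,224),orange=(467,197),glue=(220,226),vise=(280,250),spray=(180,158)).items(): 
    w=plane("top",uv,0.05); print(n,w.round(3),proj("scene",w).round(0))
print(tri((440,0),(425,105)), tri((440,270),(215,165)),tri((398,168),(330,255)))
print(R.from_quat(robot.get_obs()["tool_rot"]).as_matrix().round(3))
E
```

```text
tray [ 0.418 -0.043  0.05 ] [285. 202.]
j1 [0.578 0.229 0.05 ] [359. 166.]
j2 [0.577 0.143 0.05 ] [352. 179.]
j3 [0.579 0.056 0.05 ] [346. 194.]
sand [ 0.536 -0.124  0.05 ] [312. 227.]
paint [ 0.481 -0.199  0.05 ] [283. 240.]
orange [ 0.555 -0.35   0.05 ] [286. 291.]
glue [0.454 0.236 0.05 ] [326. 159.]
vise [0.405 0.09  0.05 ] [297. 178.]
spray [0.617 0.35  0.05 ] [378. 152.]
(array([ 0.77479497, -0.17981699,  0.45743665]), np.float64(0.00197215435469305)) (array([ 0.34948584, -0.2318841 ,  0.27411759]), np.float64(0.02034059840115692)) (array([ 0.61642148, -0.18884656,  0.03514849]), np.float64(0.016046734566695912))
[[-0.924  0.382 -0.001]
 [ 0.382  0.924 -0.002]
 [ 0.    -0.002 -1.   ]]
```

View pics/c1.png

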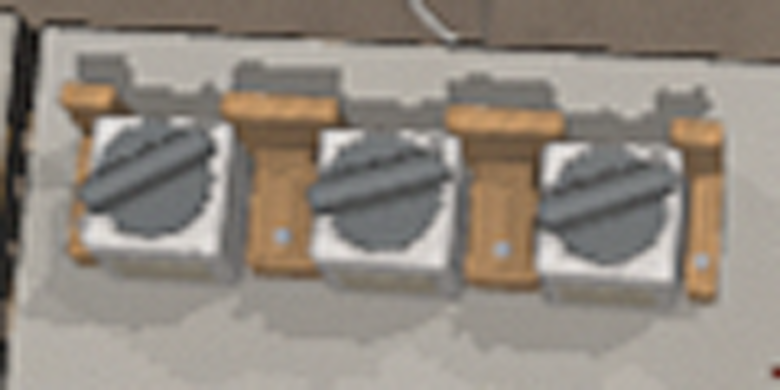

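View pics/c2.png

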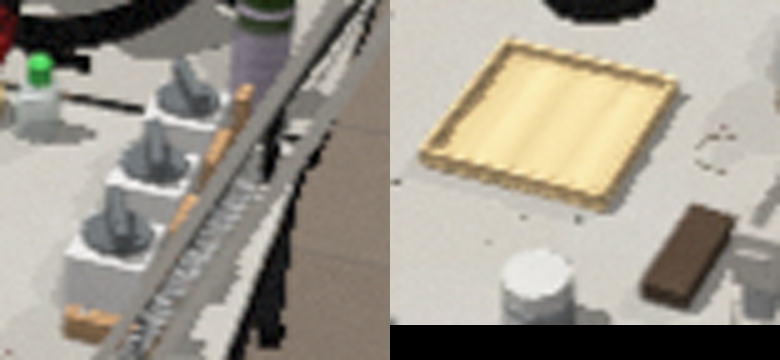

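```bash
python3 - <<'E'
from h import *
t=cv2.imread("pics/top0.png");s=cv2.imread("pics/scene0.png")
def blobs(im,box,lo,hi,name,amin):
    x0,y0,x1,y1=box; c=cv2.cvtColor(im[y0:y1,x0:x1],cv2.COLOR_BGR2HSV)
    m=cv2.inRange(c,lo,hi); n,l,st,ce=cv2.connectedComponentsWithStats(m,connectivity=4)
    return [(ce[i]+[x0,y0],st[i],(l==i)) for i in range(1,n) if st[i][4]>=amin]
for (u,v) in((228,176),(263,178),(299,179)):
    print(cv2.cvtColor(t[v:v+1,u-14:u+15:2],cv2.COLOR_BGR2HSV)[0].tolist())
T=blobs(t,(212,160,320,200),(85,30,40),(125,255,150),"t",60)
S=blobs(s,(330,150,372,200),(85,30,40),(125,255,150),"s",20)
for c,st,m in T: print("T",c.round(1),st,plane("top",c,.066).round(4))
for c,st,m in S: print("S",c.round(1),st)
B=blobs(t,(300,210,375,285),(12,50,120),(32,255,255),"tray",500)
for c,st,m in B:
    cn=max(cv2.findContours(m.astype(np.uint8),0,2)[0],key=cv2.contourArea); r=cv2.minAreaRect(cn); bp=cv2.boxPoints(r)+[300,210]
    print("tray",c,r); print([plane("top",p,.014).round(3) for p in bp]); print("c",np.mean([plane("top",p,.014) for p in bp],axis=0))
Bs=blobs(s,(255,190,318,240),(12,50,120),(32,255,255),"tray",300)
for c,st,m in Bs: print("trayS",c,st, tri(B[0][0],c))
# posts/rails
for uv in((88,96),(280,107),(505,120),(697,132)):
    p=np.array(uv)/6.5+[205,150]; print("post",plane("top",p,.056).round(4))
E
```

```text
[[18, 17, 150], [16, 48, 164], [15, 82, 159], [98, 14, 73], [113, 10, 103], [114, 10, 124], [102, 10, 126], [105, 9, 111], [90, 3, 83], [0, 4, 72], [90, 8, 99], [98, 10, 103], [13, 11, 200], [20, 7, 112], [12, 12, 105]]
[[16, 112, 160], [15, 110, 144], [13, 17, 107], [98, 9, 110], [90, 6, 119], [100, 6, 125], [110, 6, 129], [105, 8, 126], [96, 11, 115], [120, 5, 93], [90, 6, 82], [60, 10, 73], [0, 7, 152], [0, 6, 118], [14, 71, 125]]
[[15, 111, 151], [15, 105, 112], [165, 9, 111], [150, 9, 81], [120, 2, 103], [105, 9, 112], [110, 6, 122], [105, 8, 131], [102, 10, 126], [110, 6, 119], [90, 3, 90], [165, 7, 70], [23, 7, 144], [16, 101, 136], [15, 117, 179]]
tray [336.58965102 247.33854793] ((36.61479187011719, 37.33550262451172), (50.535133361816406, 49.98471450805664), 3.9451863765716553)
[array([0.363, 0.019, 0.014]), array([0.485, 0.017, 0.014]), array([ 0.483, -0.107,  0.014]), array([ 0.361, -0.102,  0.014])]
c [ 0.42277595 -0.04309841  0.014     ]
trayS [286.7384077  214.30358705] [   6    8   52   34 1143] (array([ 0.42291645, -0.04367321,  0.00283648]), np.float64(0.0012219119199539923))
post [0.6028 0.2527 0.056 ]
post [0.6023 0.1809 0.056 ]
post [0.6016 0.0969 0.056 ]
post [0.6006 0.0252 0.056 ]
```

```bash
cat >> h.py <<'E'
def caps(im,show=True):
    "white top + grey cap; cap mask within jar windows, via cap centroid and bar bright strip"
    big=cv2.resize(im[150:210,205:325],None,fx=8,fy=8,interpolation=cv2.INTER_CUBIC)
    h=cv2.cvtColor(big,cv2.COLOR_BGR2HSV); out=[]
    for bx in(.223,.139,.055):
        u=(proj("top",(.573,bx,.066))-[205,150]+.5)*8
        yy,xx=np.mgrid[:h.shape[0],:h.shape[1]]
        w=np.hypot(xx-u[0],yy-u[1])<100
        m=((h[...,2]<140)&(h[...,1]<40)&w).astype(np.uint8)
        m=cv2.morphologyEx(m,cv2.MORPH_OPEN,np.ones((15,15)))
        n,l,st,ce=cv2.connectedComponentsWithStats(m); i=1+np.argmin(np.hypot(*(ce[1:]-u).T))
        M=l==i
        b=(M&(h[...,2]>108)).astype(np.uint8); b=cv2.morphologyEx(b,cv2.MORPH_OPEN,np.ones((9,9)))
        c=max(cv2.findContours(b,0,2)[0],key=cv2.contourArea); (cx,cy),wh,a=cv2.minAreaRect(c)
        out.append((ce[i]/8+[204.5,149.5],np.array([cx,cy])/8+[204.5,149.5],wh,a)); cv2.drawContours(big,[cv2.boxPoints(((cx,cy),wh,a)).astype(int)],0,(0,0,255),1)
        cv2.circle(big,tuple(int(v) for v in ce[i]),3,(0,255,0),-1)
    return out,big
E
python3 - <<'E'
from h import *
t=cv2.imread("pics/top0.png");s=cv2.imread("pics/scene0.png")
o,b=caps(t)
for c,r,wh,a in o: print(c.round(1),plane("top",c,.067).round(4),r.round(1),plane("top",r,.078).round(4),np.array(wh).round(),round(a,1))
hs=cv2.resize(s[145:217,320:400],None,fx=5,fy=5,interpolation=cv2.INTER_CUBIC)[:360,:390]
cv2.imwrite("pics/c3.png",cv2.resize(b,(800,400)))
# scene bar tips by eye in c2: tops
for c,uv in zip(o,((182,75),(156,138),(118,200))): 
    print(tri(c[1],np.array(uv)/5+[320,145]))
E
```

```text
[228.3 175.5] [0.5741 0.2239 0.067 ] [225.9 170.4] [0.5831 0.2284 0.078 ] [ 97. 188.] 63.8
[263.3 177.3] [0.5738 0.1403 0.067 ] [264.3 169.9] [0.5892 0.1377 0.078 ] [ 72. 107.] 90.0
[298.2 179.2] [0.5736 0.0569 0.067 ] [298.9 171. ] [0.5907 0.056  0.078 ] [ 67. 121.] 73.2
(array([0.57498928, 0.22419339, 0.07946262]), np.float64(0.016102360192409296))
(array([0.5804948 , 0.13354695, 0.08433839]), np.float64(0.014248719668827556))
(array([0.57980942, 0.05165107, 0.08956629]), np.float64(0.015807796615135726))
```

View pics/c3.png

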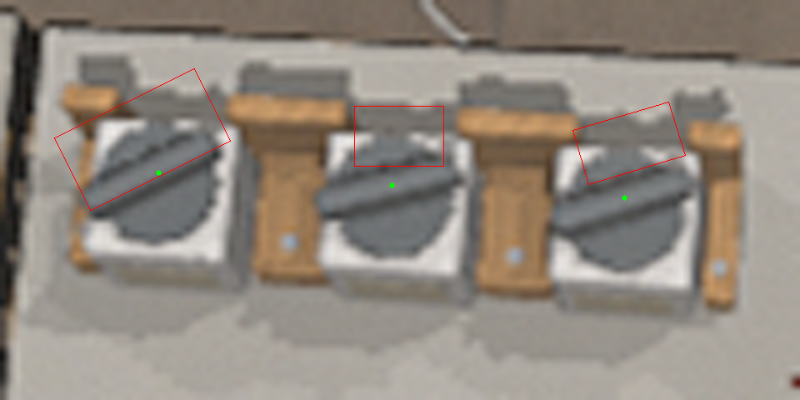

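```bash
cat >> h.py <<'E'
def need(x,y,z,yaw):
    "shift (cm) and turn (deg) in tool axes to reach the pose with the jaw axis at yaw (deg)"
    o=robot.get_obs(); r=R.from_quat(o["tool_rot"]); a=np.radians(yaw)
    Y=np.array([np.cos(a),np.sin(a),0]); Z=np.array([0,0,-1.]); g=R.from_matrix(np.c_[np.cross(Y,Z),Y,Z])
    print("t",round(o["time"],2),"shift",(r.inv().apply(np.array([x,y,z])-o["position"])*100).round(2),"turn",np.degrees((r.inv()*g).as_rotvec()).round(1),"F",o["ft_force"].round(2),"M",o["moment"].round(3),"w",round(o["grip_width"],4),"q6",round(o["q"][5],2))
E
python3 -c "
from h import *
need(.570,.2227,.12,29)"
```

```text
t 0.1 shift [-44.2  -20.07  12.09] turn [-0.1  0.  38.6] F [0.07 0.03 0.2 ] M [ 0.015 -0.032 -0.084] w 0.0872 q6 -0.18
```

>>> apply_moves(
  series=[
    [-3.6,-1.65,0.3,0,0,6,0.6],
    [-7.2,-3.3,0.6,0,0,12,0.5],
    [-10.8,-4.95,0.9,0,0,18,0.4],
    [-14.4,-6.6,1.2,0,0,24,0.35],
    [-18,-8.25,1.5,0,0,30,0.35],
  ],
  newtons=5,
)

```text
time: 0.52
position: [0.374, 0.4311, 0.226]
tool_rot: [0.444, 0.896, -0.0, -0.0]
ft_force: [0.5, 0.7, 0.7]
grip_width: 0.0616
```

```bash
python3 -c "
from h import *
need(.570,.2227,.14,29)"
```

```text
t 0.52 shift [-28.45   2.97   8.6 ] turn [-0.1  0.   8.3] F [0.46 0.66 0.74] M [-0.035 -0.039 -0.037] w 0.0616 q6 0.01
```

>>> apply_moves(
  series=[
    [-4,0.4,1,0,0,2,0.35],
    [-8,0.8,2,0,0,4,0.35],
    [-12,1.2,3,0,0,6,0.35],
    [-16,1.6,4,0,0,8,0.35],
    [-20,2,5,0,0,8,0.35],
  ],
)

```text
time: 0.93
position: [0.512, 0.2846, 0.1758]
tool_rot: [0.504, 0.864, -0.0, -0.0]
ft_force: [-0.1, 1.0, 0.2]
grip_width: 0.0323
```

>>> apply_moves(
  series=[
    [-3.5,0.3,0.5,0,0,0,0.35],
    [-6.5,0.6,1,0,0,0,0.35],
    [-8.3,0.8,2,0,0,0,0.35],
    [-8.3,0.8,3,0,0,0,0.35],
    [-8.3,0.8,3.4,0,0,0,0.35],
  ],
)

```text
time: 1.35
position: [0.5584, 0.2169, 0.1407]
tool_rot: [0.504, 0.863, -0.001, -0.001]
ft_force: [0.5, -0.2, 0.4]
grip_width: 0.0306
```

```bash
python3 -c "
from h import *
need(.570,.2227,.086,29)
cv2.imwrite('pics/t1.png',robot.camera('top')[:,:,::-1]);cv2.imwrite('pics/s1.png',robot.camera('scene')[:,:,::-1])
t=cv2.imread('pics/t1.png')[140:240,190:320];s=cv2.imread('pics/s1.png')[100:230,300:420]
o=np.zeros((400,800,3),np.uint8);o[:300,:390]=cv2.resize(t,(390,300),interpolation=2);o[:,400:769]=cv2.resize(s,(369,400),interpolation=2);cv2.imwrite('pics/c4.png',o)"
```

```text
t 1.35 shift [-0.07  1.31  5.46] turn [-0.2 -0.1  0.4] F [ 0.48 -0.19  0.39] M [0.005 0.047 0.045] w 0.0306 q6 -0.33
```

View pics/c4.png

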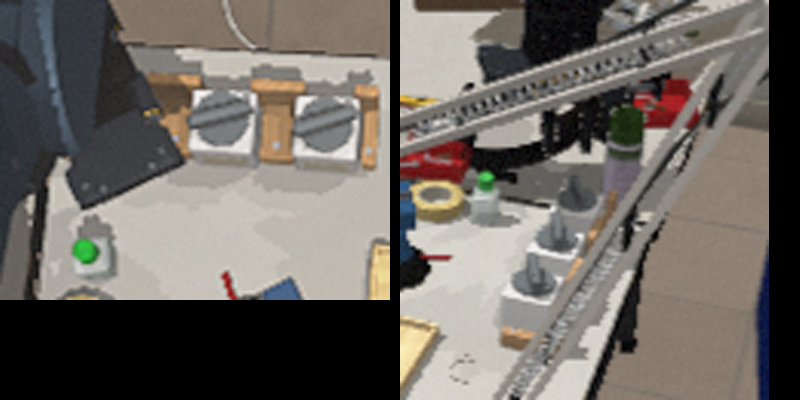

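>>> apply_moves(
  series=[
    [0,1.3,1,0,0,0,0.35],
    [0,1.3,3,0,0,0,0.35],
    [0,1.3,4.5,0,0,0,0.35],
    [0,1.3,5.4,0,0,0,0.35],
    [0,1.3,5.4,0,0,0,0.25],
  ],
)

```text
time: 1.87
position: [0.5682, 0.2255, 0.0869]
tool_rot: [0.503, 0.865, -0.001, -0.002]
ft_force: [0.4, 0.5, -1.1]
grip_width: 0.0282
```

>>> apply_moves(
  series=[
    [0,0,0,0,0,0,0.2],
    [0,0,0,0,0,0,0.1],
    [0,0,0,0,0,0,0.05],
    [0,0,0,0,0,0,0.05],
    [0,0,0,0,0,0,0.05],
  ],
  newtons=5,
)

```text
time: 2.28
position: [0.5714, 0.2249, 0.0897]
tool_rot: [0.504, 0.864, 0.001, 0.001]
ft_force: [0.1, 1.5, 2.7]
grip_width: 0.0102
```

```bash
python3 -c "
from h import *
need(.570,.2227,.086,29)"
```

```text
t 2.28 shift [-0.12 -0.23  0.37] turn [0.2 0.  0.5] F [0.13 1.52 2.68] M [ 0.2   -0.135  0.069] w 0.0102 q6 -0.32
```

>>> apply_moves(
  series=[
    [0,0,0,0,0,4,0.05],
    [0,0,0,0,0,8,0.05],
    [0,0,0,0,0,12,0.05],
    [0,0,0,0,0,16,0.05],
    [0,0,0,0,0,20,0.05],
  ],
)

```text
time: 2.7
position: [0.5715, 0.2249, 0.0897]
tool_rot: [0.647, 0.762, 0.001, 0.001]
ft_force: [0.4, 0.9, 2.6]
grip_width: 0.0097
```

```bash
python3 -c "
from h import *
need(.570,.2227,.086,0)"
```

```text
t 2.7 shift [-0.19 -0.18  0.37] turn [ 0.2 -0.   9.3] F [0.43 0.86 2.6 ] M [ 0.172 -0.074  0.039] w 0.0097 q6 0.03
```

>>> apply_moves(
  series=[
    [0,0,0,0,0,2,0.05],
    [0,0,0,0,0,4,0.05],
    [0,0,0,0,0,5,0.05],
    [0,0,0,0,0,5,0.05],
  ],
)

```text
time: 3.03
position: [0.5715, 0.2248, 0.0897]
tool_rot: [0.679, 0.735, 0.001, 0.001]
ft_force: [0.6, 1.4, 4.8]
grip_width: 0.01
```

```bash
python3 -c "
from h import *
need(.570,.2227,.086,0)"
```

```text
t 3.03 shift [-0.2  -0.17  0.37] turn [ 0.2 -0.1  4.5] F [0.55 1.44 4.76] M [ 0.212 -0.057  0.043] w 0.01 q6 0.11
```

>>> apply_moves(
  series=[
    [0,0,0,0,0,2,0.05],
    [0,0,0,0,0,4,0.05],
    [0,0,0,0,0,4,0.05],
  ],
)

```text
time: 3.28
position: [0.5715, 0.2249, 0.0897]
tool_rot: [0.704, 0.71, 0.001, 0.001]
ft_force: [0.5, 1.9, 4.9]
grip_width: 0.0101
```

```bash
python3 -c "
from h import *
need(.570,.2227,.086,0)"
```

```text
t 3.28 shift [-0.21 -0.15  0.37] turn [ 0.2 -0.1  0.5] F [0.48 1.87 4.87] M [ 0.234 -0.052 -0.015] w 0.0101 q6 0.18
```

>>> apply_moves(
  series=[
    [0,0,0,0,0,2,0.05],
    [0,0,0,0,0,4,0.05],
    [0,0,0,0,0,4,0.05],
  ],
)

```text
time: 3.53
position: [0.5715, 0.2247, 0.0896]
tool_rot: [0.728, 0.686, 0.001, 0.001]
ft_force: [0.5, 1.9, 6.2]
grip_width: 0.0105
```

```bash
python3 -c "
from h import *
need(.570,.2227,.086,0)"
```

```text
t 3.53 shift [-0.21 -0.14  0.36] turn [ 0.2 -0.  -3.4] F [0.45 1.91 6.22] M [ 0.235 -0.06   0.046] w 0.0105 q6 0.25
```

>>> apply_moves(
  series=[
    [0,0,0,0,0,2,0.05],
    [0,0,0,0,0,4,0.05],
    [0,0,0,0,0,4,0.05],
  ],
)

```text
time: 3.78
position: [0.5715, 0.2246, 0.0894]
tool_rot: [0.751, 0.66, 0.001, 0.001]
ft_force: [1.2, 1.5, 4.8]
grip_width: 0.0108
```

```bash
python3 -c "
from h import *
need(.570,.2227,.086,0)"
```

```text
t 3.78 shift [-0.21 -0.12  0.34] turn [ 0.1 -0.  -7.4] F [1.17 1.53 4.77] M [ 0.118 -0.089  0.129] w 0.0108 q6 0.32
```

>>> apply_moves(
  series=[
    [0,0,0,0,0,2,0.05],
    [0,0,0,0,0,4,0.05],
    [0,0,0,0,0,4,0.05],
  ],
)

```text
time: 4.03
position: [0.5714, 0.2244, 0.0894]
tool_rot: [0.774, 0.633, 0.001, 0.001]
ft_force: [0.6, 1.6, 5.4]
grip_width: 0.0115
```

```bash
python3 -c "
from h import *
need(.570,.2227,.086,0)
cv2.imwrite('pics/s2.png',robot.camera('scene')[:,:,::-1])"
```

```text
t 4.03 shift [-0.2  -0.1   0.33] turn [  0.1  -0.  -11.4] F [0.56 1.63 5.38] M [ 0.114 -0.17   0.117] w 0.0115 q6 0.39
```

>>> apply_moves(
  series=[
    [0,0,0,0,0,-3,0.3],
    [0,0,0,0,0,-3,0.35],
    [0,0,0,0,0,-3,0.35],
    [0,0,-1.5,0,0,-3,0.35],
    [0,0,-4,0,0,-3,0.35],
  ],
)

```text
time: 4.5
position: [0.5676, 0.2236, 0.1257]
tool_rot: [0.757, 0.653, -0.004, -0.002]
ft_force: [0.6, -0.6, 0.7]
grip_width: 0.0294
```

```bash
python3 -c "
from h import *
need(.570,.139,.13,17)"
```

```text
t 4.5 shift [-8.33  1.49 -0.42] turn [ -0.5   0.1 -25.5] F [ 0.61 -0.57  0.73] M [-0.057  0.051 -0.033] w 0.0294 q6 0.34
```

>>> apply_moves(
  series=[
    [-3.5,0.6,-0.4,0,0,-6,0.35],
    [-7,1.2,-0.5,0,0,-12,0.35],
    [-10.5,1.8,-0.5,0,0,-18,0.35],
    [-14,2.3,-0.5,0,0,-24,0.35],
    [-16.6,2.7,-0.5,0,0,-28.5,0.35],
  ],
)

```text
time: 4.92
position: [0.572, 0.0537, 0.1332]
tool_rot: [0.572, 0.82, -0.001, -0.0]
ft_force: [-0.0, 0.2, -0.6]
grip_width: 0.0305
```

```bash
python3 -c "
from h import *
cv2.imwrite('pics/t2.png',robot.camera('top')[:,:,::-1]);cv2.imwrite('pics/s2.png',robot.camera('scene')[:,:,::-1])
need(.570,.055,.086,20)
t=cv2.imread('pics/t2.png')[145:215,205:325];s=cv2.imread('pics/s2.png')[140:220,320:400]
o=np.zeros((420,800,3),np.uint8);o[:240,:410]=cv2.resize(t,(410,240),interpolation=2);o[:380,415:795]=cv2.resize(s,(380,380),interpolation=2);cv2.imwrite('pics/c5.png',o)"
```

```text
t 5.02 shift [ 0.35 -0.14  4.72] turn [-0.1  0.  -0.2] F [0.22 0.55 0.88] M [0.04  0.02  0.032] w 0.0304 q6 -0.45
```

View pics/c5.png

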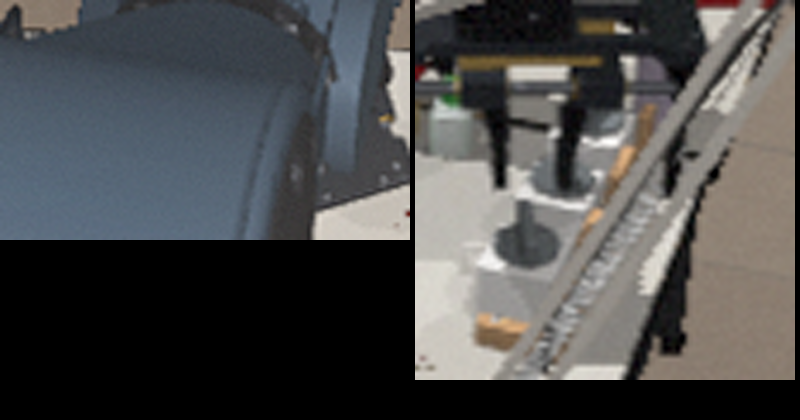

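>>> apply_moves(
  series=[
    [0.3,-0.1,1,0,0,0,0.35],
    [0.3,-0.1,3,0,0,0,0.35],
    [0.3,-0.1,4.5,0,0,0,0.35],
    [0.3,-0.1,4.8,0,0,0,0.35],
    [0.3,-0.1,4.8,0,0,0,0.25],
  ],
)

```text
time: 5.43
position: [0.5691, 0.0603, 0.0837]
tool_rot: [0.573, 0.82, -0.001, -0.002]
ft_force: [-0.6, -1.1, 0.3]
grip_width: 0.0283
```

>>> apply_moves(
  series=[
    [0,0,0,0,0,0,0.2],
    [0,0,0,0,0,0,0.1],
    [0,0,0,0,0,0,0.05],
    [0,0,0,0,0,0,0.05],
    [0,0,0,0,0,0,0.05],
  ],
)

```text
time: 5.85
position: [0.5698, 0.0588, 0.0861]
tool_rot: [0.573, 0.819, -0.001, -0.001]
ft_force: [-4.4, -0.2, 3.9]
grip_width: 0.01
```

```bash
python3 -c "
from h import *
need(.570,.055,.086,0)"
```

```text
t 5.85 shift [-0.36 -0.11  0.01] turn [-0.1 -0.  20.1] F [-4.4  -0.24  3.86] M [-0.202  0.64   0.09 ] w 0.01 q6 -0.44
```

>>> apply_moves(
  series=[
    [0,0,0,0,0,4,0.05],
    [0,0,0,0,0,8,0.05],
    [0,0,0,0,0,12,0.05],
    [0,0,0,0,0,15,0.05],
    [0,0,0,0,0,15,0.05],
  ],
)

```text
time: 6.27
position: [0.5702, 0.0589, 0.086]
tool_rot: [0.676, 0.737, -0.0, -0.0]
ft_force: [-3.1, -0.3, 4.0]
grip_width: 0.01
```

```bash
python3 -c "
from h import *
need(.570,.055,.086,0)"
```

```text
t 6.27 shift [-0.38 -0.05  0.  ] turn [-0.1 -0.   5. ] F [-3.06 -0.29  4.03] M [-0.129  0.65  -0.041] w 0.01 q6 -0.18
```

>>> apply_moves(
  series=[
    [0,0,0,0,0,3,0.05],
    [0,0,0,0,0,5,0.05],
    [0,0,0,0,0,5,0.05],
  ],
)

```text
time: 6.52
position: [0.5703, 0.0589, 0.086]
tool_rot: [0.707, 0.708, -0.0, -0.0]
ft_force: [-2.9, 0.3, 5.6]
grip_width: 0.0099
```

```bash
python3 -c "
from h import *
need(.570,.055,.086,0)"
```

```text
t 6.52 shift [-0.39 -0.03  0.  ] turn [-0.  -0.   0.1] F [-2.94  0.32  5.61] M [-0.075  0.671 -0.01 ] w 0.0099 q6 -0.09
```

>>> apply_moves(
  series=[
    [0,0,0,0,0,3,0.05],
    [0,0,0,0,0,5,0.05],
    [0,0,0,0,0,5,0.05],
  ],
)

```text
time: 6.77
position: [0.5707, 0.0588, 0.0859]
tool_rot: [0.736, 0.676, 0.0, -0.0]
ft_force: [-3.4, 1.4, 4.2]
grip_width: 0.0104
```

```bash
python3 -c "
from h import *
need(.570,.055,.086,0)"
```

```text
t 6.77 shift [-0.39 -0.03 -0.01] turn [-0.  -0.  -4.9] F [-3.45  1.39  4.24] M [0.029 0.61  0.086] w 0.0104 q6 -0.01
```

>>> apply_moves(
  series=[
    [0,0,0,0,0,3,0.05],
    [0,0,0,0,0,5,0.05],
    [0,0,0,0,0,5,0.05],
  ],
)

```text
time: 7.02
position: [0.5707, 0.0585, 0.0858]
tool_rot: [0.765, 0.644, -0.0, 0.0]
ft_force: [-2.8, -0.2, 4.5]
grip_width: 0.0117
```

```bash
python3 -c "
from h import *
need(.570,.055,.086,0)"
```

```text
t 7.02 shift [-0.36 -0.01 -0.02] turn [-0.   0.  -9.8] F [-2.77 -0.18  4.46] M [-0.262  0.652  0.141] w 0.0117 q6 0.08
```

>>> apply_moves(
  series=[
    [0,0,0,0,0,-4,0.3],
    [0,0,0,0,0,-4,0.35],
    [0,0,0,0,0,-4,0.35],
    [0,0,-1.5,0,0,-4,0.35],
    [0,0,-4.5,0,0,-4,0.35],
  ],
)

```text
time: 7.43
position: [0.5688, 0.0589, 0.1277]
tool_rot: [0.743, 0.669, -0.002, -0.003]
ft_force: [0.0, -0.3, -0.7]
grip_width: 0.029
```

```bash
python3 -c "
from h import *
need(.570,.139,.13,17)"
```

```text
t 7.43 shift [ 7.98 -0.72 -0.22] turn [ -0.4  -0.1 -23. ] F [ 0.04 -0.3  -0.66] M [-0.136  0.052  0.01 ] w 0.029 q6 0.01
```

>>> apply_moves(
  series=[
    [3,-0.3,-0.4,0,0,-7,0.35],
    [6,-0.5,-0.5,0,0,-14,0.35],
    [8,-0.7,-0.4,0,0,-21,0.35],
    [8,-0.7,-0.3,0,0,-23,0.35],
    [8,-0.7,-0.3,0,0,-23,0.35],
  ],
)

```text
time: 7.85
position: [0.5724, 0.1405, 0.1334]
tool_rot: [0.593, 0.805, 0.0, 0.0]
ft_force: [-0.3, 0.1, -0.1]
grip_width: 0.0306
```

```bash
python3 -c "
from h import *
need(.570,.139,.086,17)"
```

```text
t 7.85 shift [-0.07 -0.28  4.74] turn [0.1 0.  0.2] F [-0.27  0.1  -0.05] M [-0.056  0.005 -0.025] w 0.0306 q6 -0.25
```

>>> apply_moves(
  series=[
    [0,-0.2,1,0,0,0,0.35],
    [0,-0.2,3,0,0,0,0.35],
    [0,-0.2,4.5,0,0,0,0.35],
    [0,-0.2,4.8,0,0,0,0.3],
    [0,-0.2,4.8,0,0,0,0.25],
  ],
)

```text
time: 8.27
position: [0.5691, 0.1376, 0.0838]
tool_rot: [0.595, 0.804, -0.001, -0.001]
ft_force: [-0.2, -0.2, 0.6]
grip_width: 0.0252
```

>>> apply_moves(
  series=[
    [0,0,0,0,0,0,0.2],
    [0,0,0,0,0,0,0.1],
    [0,0,0,0,0,0,0.05],
    [0,0,0,0,0,0,0.05],
    [0,0,0,0,0,0,0.05],
  ],
)

```text
time: 8.68
position: [0.5713, 0.1384, 0.0864]
tool_rot: [0.594, 0.804, 0.001, 0.001]
ft_force: [1.1, -0.4, 0.5]
grip_width: 0.0097
```

>>> apply_moves(
  series=[
    [0,0,0,0,0,4,0.05],
    [0,0,0,0,0,8,0.05],
    [0,0,0,0,0,12,0.05],
    [0,0,0,0,0,14,0.05],
    [0,0,0,0,0,14,0.05],
  ],
)

```text
time: 9.1
position: [0.5709, 0.1383, 0.0864]
tool_rot: [0.688, 0.726, 0.001, 0.001]
ft_force: [0.4, -0.3, 2.9]
grip_width: 0.0099
```

```bash
python3 -c "
from h import *
need(.570,.139,.086,0)"
```

```text
t 9.1 shift [ 0.07 -0.09  0.04] turn [0.1 0.  3. ] F [ 0.36 -0.32  2.87] M [-0.296 -0.067 -0.002] w 0.0099 q6 -0.0
```

>>> apply_moves(
  series=[
    [0,0,0,0,0,3,0.05],
    [0,0,0,0,0,6,0.05],
    [0,0,0,0,0,8,0.05],
    [0,0,0,0,0,8,0.05],
  ],
)

```text
time: 9.43
position: [0.5707, 0.1383, 0.0864]
tool_rot: [0.737, 0.676, 0.0, 0.001]
ft_force: [0.1, -1.4, 4.6]
grip_width: 0.01
```

```bash
python3 -c "
from h import *
need(.570,.139,.086,0)"
```

```text
t 9.43 shift [ 0.06 -0.07  0.04] turn [ 0.1  0.  -4.9] F [ 0.06 -1.39  4.65] M [-0.362  0.133 -0.048] w 0.01 q6 0.13
```

>>> apply_moves(
  series=[
    [0,0,0,0,0,3,0.05],
    [0,0,0,0,0,5,0.05],
    [0,0,0,0,0,5,0.05],
  ],
)

```text
time: 9.68
position: [0.5705, 0.1383, 0.0864]
tool_rot: [0.765, 0.643, 0.0, 0.0]
ft_force: [-0.4, -1.5, 4.7]
grip_width: 0.0102
```

```bash
python3 -c "
from h import *
need(.570,.139,.086,0)"
```

```text
t 9.68 shift [ 0.06 -0.06  0.04] turn [ 0.1  0.  -9.9] F [-0.41 -1.52  4.69] M [-0.296  0.12  -0.019] w 0.0102 q6 0.22
```

>>> apply_moves(
  series=[
    [0,0,0,0,0,5,0.05],
    [0,0,0,0,0,10,0.05],
    [0,0,0,0,0,15,0.05],
    [0,0,0,0,0,20,0.05],
    [0,0,0,0,0,25,0.05],
  ],
)

```text
time: 10.1
position: [0.5698, 0.1386, 0.0864]
tool_rot: [0.887, 0.461, -0.0, -0.0]
ft_force: [-1.6, 0.3, 6.4]
grip_width: 0.0097
```

>>> apply_moves(
  series=[
    [0,0,0,0,0,5,0.05],
    [0,0,0,0,0,10,0.05],
    [0,0,0,0,0,15,0.05],
    [0,0,0,0,0,20,0.05],
    [0,0,0,0,0,20,0.05],
  ],
)

```text
time: 10.52
position: [0.5694, 0.1391, 0.0864]
tool_rot: [0.954, 0.3, -0.001, -0.001]
ft_force: [-2.5, 0.9, 7.2]
grip_width: 0.0101
```

```bash
python3 -c "
from h import *
need(.570,.139,.086,0)"
```

```text
t 10.52 shift [0.05 0.04 0.04] turn [ -0.1  -0.  -55. ] F [-2.51  0.9   7.22] M [0.039 0.497 0.003] w 0.0101 q6 1.01
```

>>> apply_moves(
  series=[
    [0,0,0,0,0,0,0.2],
    [0,0,0,0,0,0,0.3],
    [0,0,0,0,0,0,0.35],
    [0,0,-2.5,0,0,0,0.4],
    [0,0,-6,0,0,0,0.6],
  ],
)

```text
time: 10.93
position: [0.5673, 0.1381, 0.1426]
tool_rot: [0.954, 0.301, -0.005, -0.001]
ft_force: [0.4, -0.5, 1.2]
grip_width: 0.0343
```

```bash
python3 -c "
from h import *
need(.42,.1,.25,0)"
```

```text
t 10.93 shift [-14.33  -5.4  -10.6 ] turn [ -0.5   0.3 -54.9] F [ 0.43 -0.5   1.17] M [-0.08   0.148 -0.02 ] w 0.0343 q6 1.01
```

>>> apply_moves(
  series=[
    [-2.5,0.9,-2.5,0,0,-6,0.7],
    [-6,2.2,-4,0,0,-12,0.7],
    [-9.5,3.5,-6,0,0,-18,0.7],
    [-13,4.8,-7.5,0,0,-24,0.7],
    [-16.5,6.1,-7.7,0,0,-30,0.7],
  ],
)

```text
time: 11.35
position: [0.4706, -0.0076, 0.2249]
tool_rot: [0.841, 0.541, 0.002, 0.002]
ft_force: [0.7, -1.1, -0.2]
grip_width: 0.0593
```

```bash
python3 -c "
from h import *
need(.43,-.06,.22,0)"
```

```text
t 11.35 shift [-6.46 -1.52  0.47] turn [  0.3   0.  -24.6] F [ 0.68 -1.14 -0.23] M [-0.116  0.04   0.03 ] w 0.0593 q6 0.17
```

>>> apply_moves(
  series=[
    [-3.5,-0.8,0,0,0,-7,0.78],
    [-6.5,-1.5,0,0,0,-14,0.78],
    [-6.5,-1.5,0,0,0,-21,0.78],
    [-6.5,-1.5,0,0,0,-24.6,0.78],
  ],
)

```text
time: 11.68
position: [0.4277, -0.0602, 0.2225]
tool_rot: [0.708, 0.706, -0.0, -0.0]
ft_force: [0.0, -0.4, 0.6]
grip_width: 0.0675
```

```bash
python3 -c "
from h import *
cv2.imwrite('pics/t3.png',robot.camera('top')[:,:,::-1]);cv2.imwrite('pics/s3.png',robot.camera('scene')[:,:,::-1])
need(.43,-.06,.22,0)
t=cv2.imread('pics/t3.png')[150:210,205:325];cv2.imwrite('pics/c6.png',cv2.resize(t,(800,400),interpolation=2))"
```

```text
t 11.78 shift [-0.06  0.13  0.25] turn [-0.  -0.  -0.4] F [ 1.03 -0.45 -0.03] M [-0.125  0.046  0.021] w 0.0677 q6 -0.39
```

View pics/c6.png

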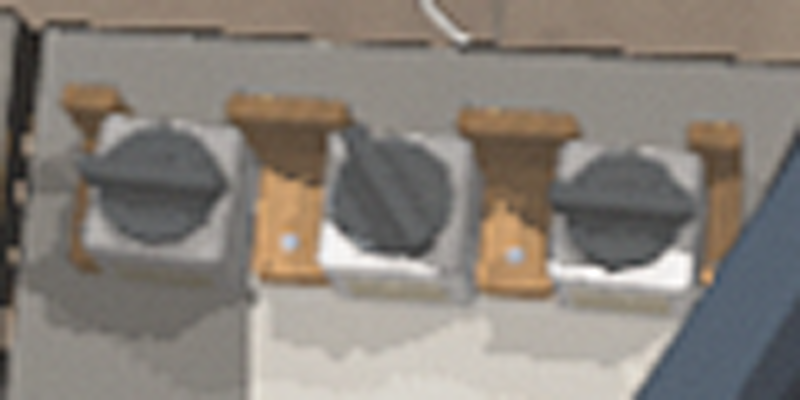

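>>> apply_moves(
  series=[
    [3.3,2.4,1,0,0,0,0.8],
    [6.6,4.7,2,0,0,0,0.8],
    [9.9,7.1,3,0,0,0,0.8],
    [13.2,9.4,4.5,0,0,0,0.8],
    [16.5,11.8,6,0,0,0,0.8],
  ],
)

```text
time: 12.2
position: [0.5472, 0.105, 0.1631]
tool_rot: [0.71, 0.705, 0.0, 0.0]
ft_force: [0.9, -0.8, 0.5]
grip_width: 0.0696
```

>>> apply_moves(
  series=[
    [2,1.4,1,0,0,0,0.8],
    [3.2,2.3,2,0,0,0,0.8],
    [3.3,2.3,2,0,0,0,0.8],
    [3.3,2.3,2,0,0,0,0.8],
  ],
)

```text
time: 12.53
position: [0.5688, 0.1367, 0.1426]
tool_rot: [0.709, 0.705, -0.001, -0.001]
ft_force: [-1.5, 0.8, -0.6]
grip_width: 0.07
```

```bash
python3 -c "
from h import *
need(.570,.139,.045,0)"
```

```text
t 12.53 shift [0.23 0.14 9.76] turn [-0.1  0.  -0.3] F [-1.46  0.85 -0.57] M [-0.123  0.047 -0.063] w 0.07 q6 0.05
```

>>> apply_moves(
  series=[
    [0.2,0.1,2,0,0,0,0.8],
    [0.2,0.1,4,0,0,0,0.8],
    [0.2,0.1,5,0,0,0,0.8],
    [0.2,0.1,5.5,0,0,0,0.8],
    [0.2,0.1,6,0,0,0,0.8],
  ],
)

```text
time: 12.95
position: [0.5702, 0.1369, 0.0838]
tool_rot: [0.71, 0.705, -0.0, -0.0]
ft_force: [-0.6, 0.4, 0.9]
grip_width: 0.0695
```

>>> apply_moves(
  series=[
    [0,0,1,0,0,0,0.8],
    [0,0,2,0,0,0,0.8],
    [0,0,3,0,0,0,0.8],
    [0,0,3.6,0,0,0,0.8],
    [0,0,3.6,0,0,0,0.8],
  ],
)

```text
time: 13.37
position: [0.5693, 0.1375, 0.0461]
tool_rot: [0.709, 0.705, -0.001, -0.001]
ft_force: [0.6, -0.2, 0.6]
grip_width: 0.0696
```

```bash
python3 -c "
from h import *
need(.570,.139,.045,0)"
```

```text
t 13.37 shift [0.15 0.07 0.11] turn [-0.2  0.  -0.4] F [ 0.63 -0.16  0.6 ] M [-0.121 -0.016  0.003] w 0.0696 q6 0.05
```

>>> apply_moves(
  series=[
    [0,0,0,0,0,0,0.7],
    [0,0,0,0,0,0,0.6],
    [0,0,0,0,0,0,0.5],
    [0,0,0,0,0,0,0.45],
    [0,0,0,0,0,0,0.45],
  ],
  newtons=35,
)

```text
time: 13.78
position: [0.5708, 0.1377, 0.0483]
tool_rot: [0.709, 0.705, 0.0, 0.0]
ft_force: [0.6, 0.6, 0.6]
grip_width: 0.0519
```

>>> apply_moves(
  series=[
    [0,0,-0.3,0,0,0,0.45],
    [0,0,-0.8,0,0,0,0.45],
    [0,0,-1.5,0,0,0,0.45],
    [0,0,-2,0,0,0,0.45],
    [0,0,-2,0,0,0,0.45],
  ],
)

```text
time: 14.2
position: [0.571, 0.1377, 0.0688]
tool_rot: [0.709, 0.705, 0.001, 0.001]
ft_force: [1.0, 0.7, -7.0]
grip_width: 0.0516
```

```bash
python3 -c "
from h import *
need(.570,.139,.045,0)"
```

```text
t 14.2 shift [ 0.13 -0.1   2.38] turn [ 0.1 -0.  -0.3] F [ 1.04  0.7  -6.96] M [-0.049 -0.007  0.016] w 0.0516 q6 0.05
```

>>> apply_moves(
  series=[
    [0,0,-2,0,0,0,0.45],
    [0,0,-4.5,0,0,0,0.45],
    [0,0,-7,0,0,0,0.45],
    [-1.5,-1,-8,0,0,0,0.45],
    [-4,-3,-8,0,0,0,0.45],
  ],
)

```text
time: 14.62
position: [0.5457, 0.099, 0.1515]
tool_rot: [0.708, 0.706, 0.005, 0.005]
ft_force: [1.1, -2.5, -7.8]
grip_width: 0.0513
```

>>> apply_moves(
  series=[
    [-2.5,-2.1,0,0,0,0,0.45],
    [-5,-4.2,0,0,0,0,0.45],
    [-7.5,-6.3,0,0,0,0,0.45],
    [-10,-8.4,0,0,0,0,0.45],
    [-12,-10.1,0,0,0,0,0.45],
  ],
)

```text
time: 15.03
position: [0.4364, -0.0227, 0.148]
tool_rot: [0.709, 0.705, -0.0, -0.0]
ft_force: [0.8, -0.8, -7.4]
grip_width: 0.0516
```

>>> apply_moves(
  series=[
    [-1.2,-1,0,0,0,0,0.45],
    [-2,-1.7,0,0,0,0,0.45],
    [-2,-1.7,0,0,0,0,0.45],
    [-2,-1.7,0,0,0,0,0.45],
  ],
)

```text
time: 15.37
position: [0.4218, -0.0418, 0.1481]
tool_rot: [0.71, 0.704, 0.0, 0.001]
ft_force: [-0.5, 1.6, -8.4]
grip_width: 0.0515
```

```bash
python3 -c "
from h import *
need(.423,-.043,.054,0)"
```

```text
t 15.37 shift [-0.12  0.1   9.41] turn [ 0.1  0.  -0.4] F [-0.48  1.61 -8.44] M [-0.123  0.03  -0.04 ] w 0.0515 q6 -0.36
```

>>> apply_moves(
  series=[
    [0,0.1,2,0,0,0,0.45],
    [0,0.1,4.5,0,0,0,0.45],
    [0,0.1,7,0,0,0,0.45],
    [0,0.1,8.5,0,0,0,0.45],
    [0,0.1,8.8,0,0,0,0.45],
  ],
)

```text
time: 15.78
position: [0.4228, -0.0407, 0.0577]
tool_rot: [0.709, 0.705, -0.0, -0.001]
ft_force: [-0.7, 0.5, -8.2]
grip_width: 0.0517
```

>>> apply_moves(
  series=[
    [0,0,0,0,0,0,0.45],
    [0,0,0.1,0,0,0,0.45],
    [0,0,0.2,0,0,0,0.45],
    [0,0,0.3,0,0,0,0.45],
    [0,0,0.3,0,0,0,0.45],
  ],
)

```text
time: 16.2
position: [0.4229, -0.0416, 0.0575]
tool_rot: [0.709, 0.705, 0.0, 0.001]
ft_force: [0.1, -0.3, -7.7]
grip_width: 0.0517
```

```bash
python3 -c "
from h import *
need(.423,-.043,.0523,0)"
```

```text
t 16.2 shift [-0.14  0.01  0.52] turn [ 0.1  0.  -0.3] F [ 0.11 -0.29 -7.66] M [-0.066  0.088  0.013] w 0.0517 q6 -0.36
```

>>> apply_moves(
  series=[
    [0,0,0.1,0,0,0,0.45],
    [0,0,0.2,0,0,0,0.45],
    [0,0,0.3,0,0,0,0.45],
    [0,0,0.35,0,0,0,0.45],
    [0,0,0.35,0,0,0,0.45],
  ],
)

```text
time: 16.62
position: [0.4222, -0.0415, 0.0532]
tool_rot: [0.709, 0.705, -0.0, -0.0]
ft_force: [-0.4, -0.2, -7.2]
grip_width: 0.0518
```

>>> apply_moves(
  series=[
    [0,0,0.1,0,0,0,0.45],
    [0,0,0.15,0,0,0,0.45],
    [0,0,0.15,0,0,0,0.45],
    [0,0,0.15,0,0,0,0.45],
  ],
)

```text
time: 16.95
position: [0.4223, -0.0416, 0.0522]
tool_rot: [0.709, 0.705, 0.0, 0.0]
ft_force: [-1.3, 1.0, 2.8]
grip_width: 0.0517
```

>>> apply_moves(
  series=[
    [0,0,0,0,0,0,0.62],
    [0,0,0,0,0,0,0.7],
    [0,0,0,0,0,0,0.8],
    [0,0,0,0,0,0,0.8],
    [0,0,-0.5,0,0,0,0.8],
  ],
)

```text
time: 17.37
position: [0.4221, -0.0414, 0.0564]
tool_rot: [0.709, 0.705, -0.0, -0.001]
ft_force: [-0.1, 0.3, -0.1]
grip_width: 0.0677
```

>>> apply_moves(
  series=[
    [0,0,-2,0,0,0,0.8],
    [0,0,-5,0,0,0,0.8],
    [0,0,-9,0,0,0,0.8],
    [0,0,-13,0,0,0,0.8],
    [0,0,-16,0,0,0,0.8],
  ],
)

```text
time: 17.78
position: [0.4225, -0.0415, 0.2198]
tool_rot: [0.709, 0.705, 0.001, 0.001]
ft_force: [0.7, 0.0, -0.5]
grip_width: 0.0697
```

>>> apply_moves(
  series=[
    [3,0,0,0,0,0,0.8],
    [6.5,0.5,0,0,0,0,0.8],
    [10,1,0,0,0,0,0.8],
    [13.5,1.5,0,0,0,0,0.8],
    [17,2,0,0,0,0,0.8],
  ],
)

```text
time: 18.2
position: [0.443, 0.1299, 0.2173]
tool_rot: [0.709, 0.705, 0.0, 0.0]
ft_force: [0.2, -0.8, 0.5]
grip_width: 0.0696
```

>>> apply_moves(
  series=[
    [4,-1,0,0,0,0,0.8],
    [8,-2.2,0,0,0,0,0.8],
    [12,-4,0,0,0,0,0.8],
    [16,-6,0,0,0,0,0.8],
    [20,-8,0,0,0,0,0.8],
  ],
)

```text
time: 18.62
position: [0.3669, 0.3229, 0.217]
tool_rot: [0.709, 0.705, -0.0, -0.0]
ft_force: [0.4, 0.7, 0.3]
grip_width: 0.0696
```

>>> apply_moves(
  series=[
    [4,-1.5,0,0,0,0,0.8],
    [8,-3,0,0,0,0,0.8],
    [11,-4,0,0,0,0,0.8],
    [11,-4,0,0,0,0,0.8],
  ],
)

```text
time: 18.95
position: [0.3268, 0.4369, 0.2173]
tool_rot: [0.707, 0.707, 0.002, -0.001]
ft_force: [-0.1, -0.5, 0.4]
grip_width: 0.0699
```

```bash
python3 -c "
from h import *
t=robot.camera('top')[:,:,::-1];s=robot.camera('scene')[:,:,::-1];cv2.imwrite('pics/t4.png',t);cv2.imwrite('pics/s4.png',s)
need(.43,-.06,.22,0)
o=np.zeros((600,800,3),np.uint8);o[:600,:400]=0
o[:380,:600]=cv2.resize(t[140:292,200:440],(600,380),interpolation=2)
o[380:600,:400]=cv2.resize(s[145:255,200:400],(400,220),interpolation=2)
o[380:600,410:790]=cv2.resize(s[180:235,265:360],(380,220),interpolation=2)
cv2.imwrite('pics/c7.png',o)"
```

```text
t 19.05 shift [-49.19  10.35  -0.29] turn [-0.   0.  -0.2] F [-0.18  0.18 -0.24] M [-0.09  -0.028 -0.016] w 0.0696 q6 0.72
```

View pics/c7.png

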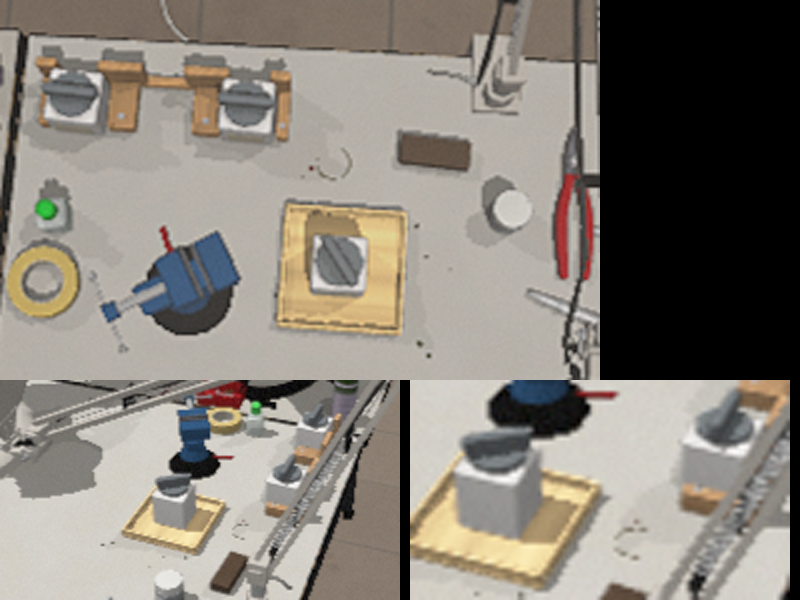

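```bash
python3 -c "
import cv2
t=cv2.imread('pics/t4.png');cv2.imwrite('pics/c8.png',cv2.resize(t[158:206,210:322],(784,336),interpolation=2))"
```

```text
(no output)
```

View pics/c8.png

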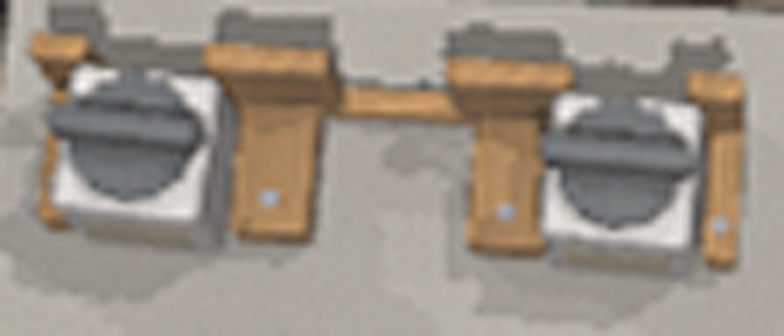

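```bash
python3 -c "
from rig import robot
print(robot.hand_in())"
```

```text
the job is handed in; nothing more can be done
None
```

I found the stripped cap on the jar in the middle bay and set that jar upright in the tray, with its bar left about 55° past square. The job was handed in at about 19 s.

- **Testing:** I turned each bar clockwise at a 5 N grip.
    - **Left and right jars:** the left jar (world y ≈ 0.22) and the right jar (y ≈ 0.055) came up firm at square. The turning moment rose to about 0.13 N m and the bar forced the fingers slightly open.
    - **Middle jar:** its cap swung on easily with no rise in moment.
- **Placing:** I gripped the middle jar by its body at 35 N and lowered it until the load came off onto the tray floor. Then I released it and backed the arm clear.
- **Last checks:** the final top and side pictures show:
    - the jar upright near the tray centre with its bar well past square;
    - the other two jars in their bays with their bars parallel to the jar edges, within about 1°;
    - the glue bottle, sanding block, paint pot and vise standing as they were. I did not check the spray can or the orange look-alike in the final pictures, but the arm stayed clear of both.
- **Small disagreements:** the jars turned a few degrees at most within their bay clearance during the test. When I gripped the right bar, the gripper was about 4 mm off centre along it, which did not affect the result. My first automatic bar detection picked up shadows, so I read the bar angles from the picture crops instead.

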